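# Send a block through the tipping sorter

## Robot

A 7-joint arm with a two-finger parallel gripper is mounted at the origin on a cart in front of the work surface, level with it; the furniture and walls round the work are solid. World frame = base frame: x ahead of the robot, y to its left, z up, the work surface at z = 0. Lengths are in m, angles in rad, forces in N, time in s.
With the tool pointing down it reaches from about 0.35 to 0.9 m from the base axis. Payload 19.9 kg.
Tool frame: the origin (TCP) lies at the very end of the fingers, on their centre line; the grasp point (between the pads) lies 19 mm behind it; z points along the fingers, y is the line along which they close (so a half turn about z gives the same grasp; the last joint's range is limited). The gripper opens to 85 mm and grips with 20 to 120 N. Pads are 22 mm wide; open, the fingers measure 114 mm over their backs; the gripper's body (76 mm by 85 mm) begins 54 mm behind the grasp point. The pads swing forward as they close: fully open they stand 13 mm farther back than shut.
Start: joints at [-1.224, 0.417, -0.01, 1.614, 0.005, 1.111, -0.053], TCP at [0.236, 0.579, 0.211] pointing down, gripper open.
Joint ranges: [-2.81, 2.81], [-0.39, 2.02], [-1.27, 1.25], [0.06, 2.57], [-1.19, 4.33], [0.19, 2], [-2.82, 2.82]. Speed limits (rad/s): [1.89, 1.89, 2.39, 2.39, 3.01, 3.01, 3.01].

## Interface

Orientations are given as a rotation vector (axis times angle).
In Python, from rig import arm gives the robot as it stands.
- The arm moves only by the tool play_rows, never from a script. Its argument "increments" is a list that holds one entry, the list of rows, each a list of 6 numbers: the shift along the tool's x, y, z as a fraction of full scale, then the turn, a rotation vector about the tool's x, y, z as a fraction of full scale. In form: [[[tx, ty, tz, wx, wy, wz], ...]]. A call has 1 to 20 rows; each row shifts and turns the commanded pose from where the row before left it, along the tool's axes as they then stand; what a row does not reach is not made up. Full scale, the value 1, is 0.03 m for a shift and 8 degrees for a turn. A row lasts 1/8 s, in which the tool goes at most 62.5 mm and 10.7 degrees, less where a joint would pass 70% of its speed; a pose out of reach is approached as far as the arm can. A call with a number of a shift or a turn outside -1 to 1 is refused whole. A call with a gripper value outside its range is refused whole. "gripper" is the closure in counts, from 0 (fully open) to 255 (shut), set as the call begins (left out, the last holds). The fingers move at their own pace and stop on an object; "force" is the grip in N (left out, the last holds). Time passes only in rows, so rows that do not move let the fingers close. It gives the time, the measured TCP pose, the force, the opening and the grip force at its end, in the units of the state.
- arm.read_state(): the state, without advancing time (a new reading comes with each control period).
- arm.capture(name): name is "scene" or "top" or "wrist"; returns a dict with "image" (400x640x3 uint8, blue, green, red), "intrinsics" (3x3 intrinsics, pixels), "extrinsics" (4x4, takes a point from camera to world coordinates); the wrist camera has in their place "tool_from_camera" (4x4, takes a point from camera to tool coordinates, whose origin is the TCP and whose axes are the flange's). Camera axes: x right, y down, z forward; pixel columns grow to the right and rows downward; lengths in m; the calibration is good to about 2 mm. A picture is of the moment at which its call begins: read the wrist's pose just before it. There is no depth.
- arm.job_done(): hands the job in; it is judged then, once.
Trained networks look in a picture, given as the dict that the camera call returned (one of the last four; its "shot" number tells which), for a name from the list of things; names that differ only in an ending like _2 or _b are one class to them, and where a whole thing is asked for, a point or a joint stands for the part that bears it (a point fixed in the world has none). Each returns a list of dicts, best first, with "score" (0 to 1); they miss things now and then, are a little off and sometimes report something else, mostly with a low value. They report only what shows in the picture. A call takes as long as a camera call. They do not tell look-alikes from the thing itself.
- arm.boxes_of(picture, query): "bbox" ([left, top, right, bottom] as shares, 0 to 1, of the picture: columns of its width, rows of its height, round what is visible of it).
- arm.landmark_of(picture, query): "centre" ([column, row] as shares, 0 to 1, of the picture: columns of its width, rows of its height: a listed point, or the origin of a listed thing).
The state is a dict: "t": time; "joint_pos": joint angles; "dq": joint speeds; "joint_torque": joint torques, N m; "eef_pos": TCP position; "orientation": TCP orientation; "wrist_force": force on the tool from outside, world axes, zero at the start; "ft_torque": the same for the moment, N m; "finger_gap": finger opening in m; "finger_force": force on a finger pad.
Only numpy, scipy, OpenCV 4.12 (cv2) and the standard library are available. Lean on these libraries where they do the work, as an engineer would, in place of code of your own. Each camera call takes 0.05 s, during which the arm holds its last target. There are 200 camera calls.

## Task

Send the rosewood block to the green tray by way of the tipping sorter: set it down, without dropping it, on the half of the level rocker that is next to the green tray and let go, so that its own weight tips the rocker and it slides down into the green tray. Do not push the rocker with the gripper; move clear so that it swings back level.

Things in the scene. Friction and masses are not known exactly. Their poses are not given: they have to be found in the camera images.
- block_center (a point): the rosewood block: a reddish-brown hardwood block, 60 (its x) x 100 (its y) x 28 mm high, about 0.14 kg, loose, lying flat on the bench left of the sorter; this point is its centre, 14 mm above its underside. Grasp it across its 60 mm width. Do not confuse it with the dark grey sharpening stone
- rosewood_block: the same block; origin at the centre of its underside
- stand: the sorter's fixed plywood stand; origin at the centre of its underside, on the bench. Base 190 (x) x 130 (y) x 12 mm; two upright cheeks 10 mm thick at x = +-80 mm, 70 mm long along y, rising to 115 mm. The axle lies along its x, 100 mm above the bench. The rocker runs along its y, one half towards +y, the other towards -y, a coloured tray beyond each end
- rocker_mid (a point): middle of the rocker's upper face, directly below the axle, 94 mm above the bench when level; turns with the rocker, axes as the stand's when level. The rocker is a slick grey plastic channel with open ends, 240 mm long (y, 120 mm either side of its black pivot line), 138 mm wide, 130 mm between its side lips, which stand 12 mm above its face. A block centred 30 mm or more from the line tips it
- rocker (a joint): tilt of the rocker (rad): 0 level, where it starts and where a weight beneath brings it back; positive when its +y end (the stand's y) is down, negative when its -y end is down; stops at +-0.42. It gives way under a held block with almost no resistance, too little for a force stop. It is damped: tipping and swinging back take one to two seconds each
- green_tray_floor (a point): centre of the inner floor, 14 mm above the bench, of the green plastic tray, fixed at one end of the rocker, its middle 175 mm from the axle along the stand's y (on the +y or the -y side); 162 (x) x 184 (y) x 43 mm high outside, walls 5 mm; the tipped rocker's end hangs 20 mm over its near wall
- orange_tray_floor (a point): the same for the orange tray of the same size at the rocker's other end
Mind the look-alikes: they are no part of the job. Of the things that look like the rosewood_block, take the one that is farthest to the robot's left at the start.

How it is judged:
By the outcome, as a careful person would: the job done as asked, in the order asked, and still so for the second after the job is handed in, with the robot touching nothing.
It also fails if it takes over 42 s, if anything falls off the work surface, if the arm or the gripper's body presses on something with over 40 N, if the wrist force passes 120 N, or if a joint passes its speed limit or range.

## Working session

There is one attempt and no reset: what is moved stays moved. The work goes in short steps, Python scripts to look and compute and a tool call to move; the robot and the scene stay as the last step left them, time stands still between calls to the robot, and variables do not carry over. Pictures are saved under pics/ and viewed, at most 10 in all, crops included, and the job is handed in when it is done.

Besides the shell and the picture viewer there is one more tool, called after "Emit:" by a JSON object that holds its "op" and its "data", one argument or row to a line. play_rows: Moves the arm, as the interface text tells. Shift numbers are shares of 0.03 m and turn numbers shares of 8 degrees, none past 1 either way. Its arguments: {"type":"object","properties":{"increments":{"type":"array","items":{"type":"array","items":{"type":"array","items":{"type":"number"}}}},"gripper":{"type":"number"},"force":{"type":"number"}},"required":["increments"]}

```bash
mkdir -p pics; cat > h.py <<'E'
import numpy as np, cv2
from rig import arm
from scipy.spatial.transform import Rotation as R
def ray(p,u,v,T=None):
    K=np.array(p["intrinsics"]);T=np.array(p["extrinsics"]) if T is None else T
    d=T[:3,:3]@np.linalg.solve(K,[u,v,1.]);return T[:3,3],d
def onz(p,u,v,z,T=None):
    o,d=ray(p,u,v,T);return o+d*(z-o[2])/d[2]
E
python3 - <<'E'
from h import *
s=arm.read_state();print(s["t"],s["eef_pos"],s["orientation"],s["finger_gap"])
Z=dict(block_center=.014,stand=0,rocker_mid=.094,green_tray_floor=.014,orange_tray_floor=.014)
for c in ("scene","top"):
    p=arm.capture(c);cv2.imwrite(f"pics/{c}0.png",p["image"])
    for q,z in Z.items():
        for r in arm.landmark_of(p,q)[:4]:
            u,v=r["centre"][0]*640,r["centre"][1]*400
            print(c,q,round(r["score"],2),round(u),round(v),onz(p,u,v,z).round(3))
E
```

```text
0.0 [0.23622471 0.57823112 0.21056109] [-6.05305838e-01 -3.08259034e+00  1.97153634e-03] 0.08575390578149024
scene block_center 0.95 261 207 [0.425 0.199 0.014]
scene block_center 0.9 312 193 [0.59  0.199 0.014]
scene block_center 0.88 258 184 [0.464 0.328 0.014]
scene stand 0.56 376 274 [ 0.571 -0.192  0.   ]
scene rocker_mid 0.6 375 246 [ 0.558 -0.198  0.094]
scene green_tray_floor 0.92 413 321 [ 0.549 -0.369  0.014]
scene orange_tray_floor 0.77 343 234 [ 0.57  -0.031  0.014]
top block_center 0.95 265 170 [0.573 0.189 0.014]
top block_center 0.93 203 208 [0.453 0.336 0.014]
top block_center 0.56 255 232 [0.405 0.191 0.014]
top stand 0.68 407 188 [ 0.567 -0.193  0.   ]
top stand 0.64 472 196 [ 0.563 -0.367  0.   ]
top stand 0.17 203 204 [0.466 0.341 0.   ]
top rocker_mid 0.57 417 181 [ 0.564 -0.197  0.094]
top green_tray_floor 0.93 474 199 [ 0.552 -0.368  0.014]
```

View pics/top0.png

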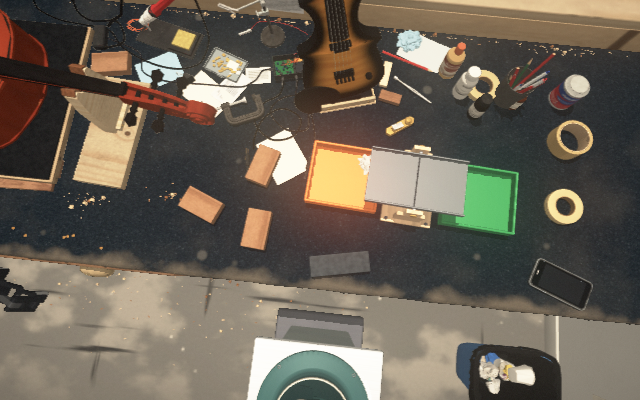

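View pics/scene0.png

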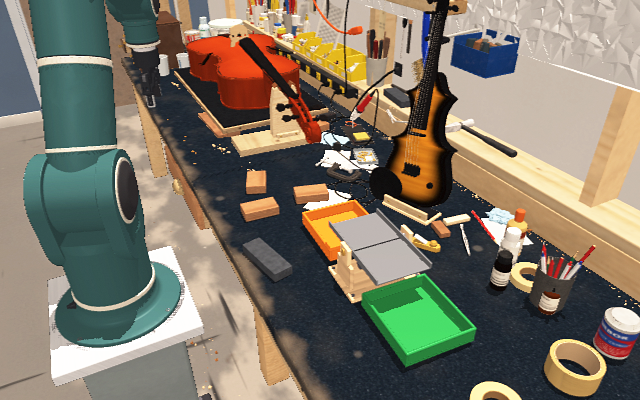

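```bash
python3 - <<'E'
import cv2
i=cv2.imread("pics/top0.png")[140:270,150:320];cv2.imwrite("pics/crop.png",cv2.resize(i,None,fx=4.5,fy=4.5,interpolation=2))
E
```

```text
(no output)
```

View pics/crop.png

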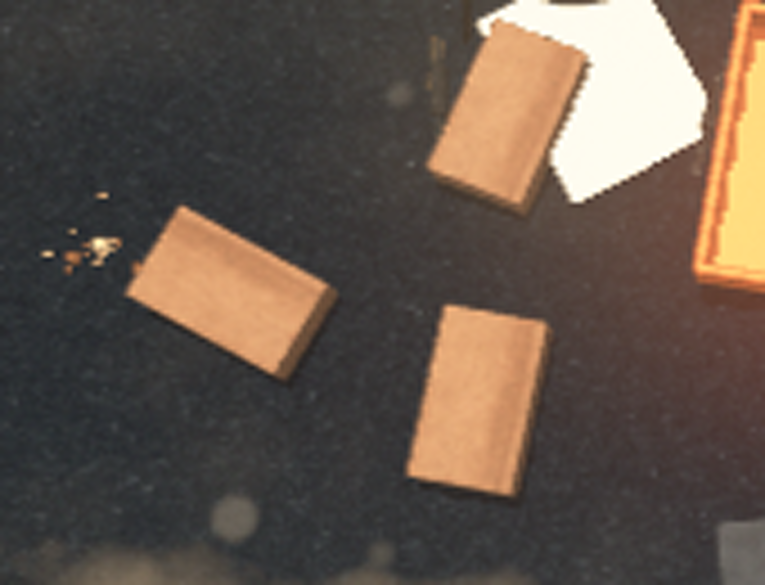

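The top picture shows three matching blocks, at (203,205), (263,166) and (256,229). The leftmost, (203,205), fits "farthest left". There is also a brownish piece at (110,63), further left, so I check its size and measure the block corners.

```bash
python3 - <<'E'
from h import *
p=arm.capture("top");q=arm.capture("scene")
for z in (0,.028,.1):
  P=[onz(p,u,v,z) for u,v in ((91,52),(131,52),(131,74),(92,75))]
  print(z,[x.round(3).tolist() for x in P],np.linalg.norm(P[0]-P[1]),np.linalg.norm(P[1]-P[2]))
  T=np.linalg.inv(np.array(q["extrinsics"]));c=np.mean(P,0);w=np.array(q["intrinsics"])@(T[:3,:3]@c+T[:3,3]);print("scene px",w[:2]/w[2])
for r in arm.boxes_of(p,"rosewood_block"): b=np.array(r["bbox"])*[640,400,640,400];print(r["score"],b.round())
# block corners (top face)
cs=np.array([(180,206),(333,291),(281,378),(126,294)])/4.5+[150,140]
P=np.array([onz(p,u,v,.028) for u,v in cs]);print(P.round(4),P.mean(0),[np.linalg.norm(P[i]-P[(i+1)%4]).round(4) for i in range(4)])
e=P[1]-P[0]+P[2]-P[3];print("long axis deg",np.degrees(np.arctan2(e[1],e[0])))
# rocker: channel corners by eye
for u,v in ((376,147),(468,157),(461,215),(366,206)): print(onz(p,u,v,.1).round(3))
for u,v in ((423,152),(414,211)): print("pivot",onz(p,u,v,.097).round(3))
a=cv2.resize(p["image"][20:120,60:200],None,fx=4,fy=4);b=cv2.resize(q["image"][90:190,220:360],None,fx=4,fy=4)
cv2.imwrite("pics/c2.png",cv2.resize(np.vstack([a,b]),None,fx=.74,fy=.74))
E
```

```text
0 [[0.87, 0.735, 0.0], [0.882, 0.621, 0.0], [0.814, 0.607, 0.0], [0.799, 0.716, 0.0]] 0.11471298191582698 0.06926064590737263
scene px [316.22030208 126.21556229]
0.028 [[0.854, 0.716, 0.028], [0.866, 0.605, 0.028], [0.8, 0.591, 0.028], [0.786, 0.697, 0.028]] 0.11158710131221888 0.06737332238025803
scene px [314.90619011 121.93772607]
0.1 [[0.815, 0.665, 0.1], [0.826, 0.562, 0.1], [0.765, 0.549, 0.1], [0.752, 0.647, 0.1]] 0.10354912261722629 0.06252020473910565
scene px [311.29643015 110.1868538 ]
0.96 [178. 186. 224. 222.]
0.81 [239. 207. 274. 251.]
0.62 [246. 148. 284. 187.]
[[0.5052 0.3739 0.028 ]
 [0.4654 0.2782 0.028 ]
 [0.4126 0.2996 0.028 ]
 [0.4509 0.3956 0.028 ]] [0.45853554 0.33685026 0.028     ] [np.float64(0.1037), np.float64(0.0569), np.float64(0.1033), np.float64(0.0585)]
long axis deg -112.18889934024614
[ 0.637 -0.091  0.1  ]
[ 0.636 -0.318  0.1  ]
[ 0.49  -0.306  0.1  ]
[ 0.487 -0.079  0.1  ]
pivot [ 0.638 -0.208  0.097]
pivot [ 0.488 -0.195  0.097]
```

View pics/c2.png

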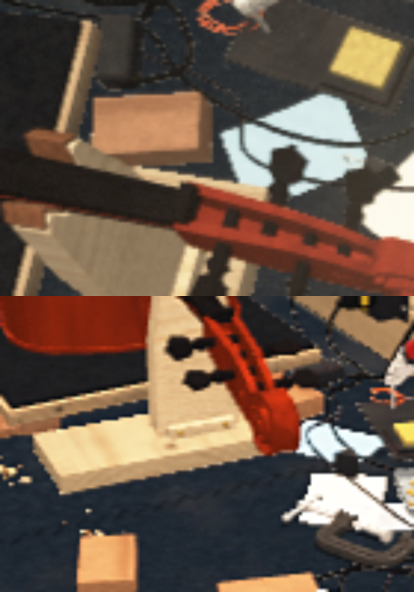

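```bash
python3 - <<'E'
from h import *
for k in range(3):
  p=arm.capture("top")
  print([(round(r["score"],2),(np.array(r["bbox"])*[640,400,640,400]).round().tolist()) for r in arm.boxes_of(p,"rosewood_block")])
im=p["image"]
for n,(u,v) in dict(far=(110,60),left=(201,203),mid=(263,163),low=(256,226)).items(): print(n,im[v-4:v+5,u-6:u+7].mean((0,1)).round())
a=cv2.resize(im[40:90,80:144],None,fx=6,fy=6,interpolation=2);b=cv2.resize(im[180:230,170:234],None,fx=6,fy=6,interpolation=2)
cv2.imwrite("pics/c3.png",np.hstack([a,b]))
E
```

```text
[(0.73, [178.0, 186.0, 226.0, 223.0]), (0.67, [239.0, 208.0, 277.0, 249.0]), (0.66, [247.0, 148.0, 283.0, 187.0])]
[(0.82, [239.0, 203.0, 273.0, 249.0]), (0.81, [177.0, 186.0, 228.0, 224.0]), (0.7, [246.0, 145.0, 282.0, 188.0])]
[(0.72, [176.0, 186.0, 225.0, 223.0]), (0.59, [241.0, 207.0, 276.0, 251.0])]
far [101. 143. 201.]
left [114. 162. 223.]
mid [119. 168. 228.]
low [117. 165. 226.]
```

View pics/c3.png

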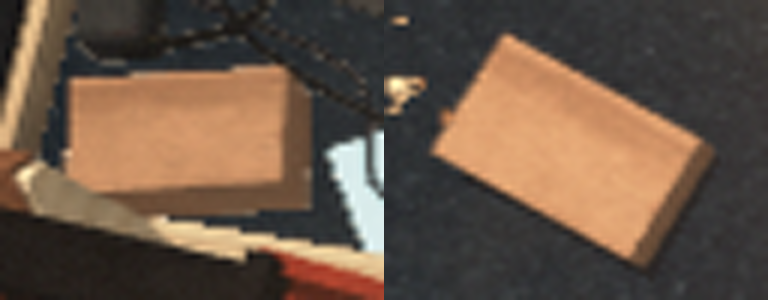

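```bash
python3 - <<'E'
from h import *
from scipy.optimize import least_squares
p=arm.capture("top");T=np.linalg.inv(np.array(p["extrinsics"]));K=np.array(p["intrinsics"])
print("cam",np.array(p["extrinsics"])[:3,3])
def pr(X): w=(X@T[:3,:3].T+T[:3,3])@K.T; return w[:,:2]/w[:,2:]
# 4 top corners + lower corners visible (right-top, right-bottom, [left-bottom])
far=np.array([(70,80),(288,67),(283,180),(70,193),(310,87),(308,208)])/6+[80,40]
left=np.array([(505-384,35),(703-384,140),(635-384,258),(433-384,152),(715-384,150),(648-384,268)])/6+[170,180]
S=np.array([(1,1),(-1,1),(-1,-1),(1,-1)])/2
for n,o in (("far",far),("left",left)):
    c=onz(p,*o[:4].mean(0),.028); e=onz(p,*o[1],.028)-onz(p,*o[0],.028); a0=np.arctan2(-e[1],-e[0])
    def X(q):
        x,y,a,l,w,h=q;f=S*[l,w]; 
        Rm=np.array([[np.cos(a),-np.sin(a)],[np.sin(a),np.cos(a)]])
        # second axis sign: edge 0->3 is -w
        t=f@Rm.T+[x,y];return np.vstack([np.c_[t,np.full(4,h)],np.c_[t[1:3],np.zeros(2)]])
    best=min((least_squares(lambda q:(pr(X(q))-o).ravel(),[c[0],c[1],a0,.1,s*.06,.028]) for s in (1,-1)),key=lambda r:r.cost)
    print(n,best.x.round(4),np.degrees(best.x[2]).round(1),best.cost)
E
```

```text
cam [0.30993331 0.00761465 1.02753876]
far [ 0.834   0.6612  1.7543  0.0999 -0.0597  0.0222] 100.5 0.7536923291750176
left [ 0.4605  0.3396  1.1964  0.1004 -0.0584  0.0228] 68.5 0.10844950157217152
```

The three detected blocks at top (203,205), (263,166) and (256,229) match in size and colour. A same-sized piece at (110,63) measures out at about 1.06 m from the base. That is beyond the 0.9 m reach, it sits tucked behind the violin stand, and the detector never reports it, so it is scenery. The target is (203,205): centre about (0.460, 0.338), long axis at about 68°. I turn by 90° and go above it.

Emit:
{"op": "play_rows", "data": {
  "increments": [
    [[0,0,0,0,0,0.94],[0,0,0,0,0,0.94],[0,0,0,0,0,0.94],[0,0,0,0,0,0.94],[0,0,0,0,0,0.94],[0,0,0,0,0,0.94],[0,0,0,0,0,0.94],[0,0,0,0,0,0.94],[0,0,0,0,0,0.94],[0,0,0,0,0,0.94],[0,0,0,0,0,0.94],[0,0,0,0,0,0.94],[0,0,0,0,0,0]]
  ],
  "gripper": 0
}}

```text
t: 2.72
eef_pos: [0.2362, 0.5786, 0.2111]
orientation: [2.611, 1.747, -0.0]
wrist_force: [0.3, 0.3, -0.1]
finger_gap: 0.0853
finger_force: 0.0
```

Emit:
{"op": "play_rows", "data": {
  "increments": [
    [[-0.46,0.99,0.1,0,0,0],[-0.46,0.99,0.1,0,0,0],[-0.46,0.99,0.1,0,0,0],[-0.46,0.99,0.1,0,0,0],[-0.46,0.99,0.1,0,0,0],[-0.46,0.99,0.1,0,0,0],[-0.46,0.99,0.1,0,0,0],[-0.46,0.99,0.1,0,0,0],[-0.46,0.99,0.1,0,0,0],[-0.46,0.99,0.1,0,0,0],[0,0,0,0,0,0],[0,0,0,0,0,0]]
  ]
}}

```text
t: 4.22
eef_pos: [0.4577, 0.3381, 0.1812]
orientation: [-2.609, -1.749, 0.0]
wrist_force: [-0.0, 0.3, 0.0]
finger_gap: 0.0853
finger_force: 0.0
```

```bash
cat >> h.py <<'E'
def pose():
    s=arm.read_state();M=np.eye(4);M[:3,:3]=R.from_rotvec(s["orientation"]).as_matrix();M[:3,3]=s["eef_pos"];return M,s
def inc(M,target):
    return (M[:3,:3].T@(np.array(target)-M[:3,3]))/.03
E
python3 - <<'E'
from h import *
M,s=pose();p=arm.capture("wrist");T=M@np.array(p["tool_from_camera"])
print(s["t"],M.round(4)[:3].tolist(),s["wrist_force"])
for r in arm.landmark_of(p,"block_center"): u,v=np.array(r["centre"])*[640,400];print(r["score"],u,v,onz(p,u,v,.014,T))
im=p["image"].copy();cv2.imwrite("pics/w1.png",im)
h=cv2.cvtColor(im,cv2.COLOR_BGR2HSV);m=((h[...,0]<18)&(h[...,1]>60)&(h[...,2]>90)).astype(np.uint8)
for c in cv2.findContours(m,0,2)[0]:
    if cv2.contourArea(c)>3000:
        b=cv2.boxPoints(cv2.minAreaRect(c));P=np.array([onz(p,*q,.028,T) for q in b])
        e=[P[1]-P[0],P[2]-P[1]];print(b.round(),P.mean(0).round(4),[np.linalg.norm(x).round(4) for x in e],[np.degrees(np.arctan2(x[1],x[0])).round(1) for x in e])
E
```

```text
4.225 [[0.3798, 0.9251, -0.0002, 0.4577], [0.9251, -0.3798, 0.0002, 0.3381], [0.0001, -0.0003, -1.0, 0.1812]] [-0.02443627  0.27769053  0.00477431]
0.97 332.672 280.0 [0.41968212 0.19392687 0.014     ]
0.91 454.912 237.52 [0.58718754 0.19418629 0.014     ]
0.69 321.472 169.2 [0.46322985 0.34142248 0.014     ]
[[540.   0.]
 [639.   0.]
 [639. 160.]
 [540. 160.]] [0.7514 0.3207 0.028 ] [np.float64(0.093), np.float64(0.1621)] [np.float64(-22.3), np.float64(-92.3)]
```

View pics/w1.png

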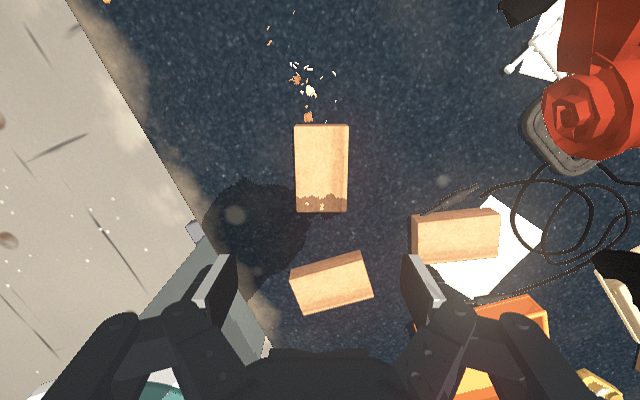

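The wrist view shows the target squarely aligned, with its top face around (295–348, 125–212) and the fingers either side of column 320. I'll compute the final centre and rocker frame together.

```bash
python3 - <<'E'
from h import *
M,s=pose();p=arm.capture("wrist");T=M@np.array(p["tool_from_camera"])
b=[(295,124),(348,124),(347,196+15),(296,211)]
P=np.array([onz(p,u,v,.028,T) for u,v in b]);c=P.mean(0);print(P.round(4),c.round(4))
i=cv2.cvtColor(p["image"],cv2.COLOR_BGR2GRAY)
print(i[160,280:365].tolist())
print("inc to c at tool z 0.10:",inc(M,[c[0],c[1],.10]))
for n in ("scene","top"):
  for k in range(2):
    q=arm.capture(n)
    for w,z in (("rocker_mid",.094),("green_tray_floor",.014),("orange_tray_floor",.014)):
      for r in arm.landmark_of(q,w)[:1]: print(n,w,round(r["score"],2),onz(q,r["centre"][0]*640,r["centre"][1]*400,z).round(4))
E
```

```text
[[0.4565 0.4016 0.028 ]
 [0.5089 0.3801 0.028 ]
 [0.473  0.2867 0.028 ]
 [0.4172 0.3095 0.028 ]] [0.4639 0.3445 0.028 ]
[76, 75, 71, 71, 71, 71, 71, 74, 78, 83, 78, 74, 75, 48, 60, 206, 232, 232, 231, 231, 228, 228, 229, 224, 229, 233, 234, 230, 231, 228, 230, 233, 235, 229, 232, 234, 230, 224, 229, 233, 234, 232, 229, 227, 224, 224, 228, 231, 230, 229, 224, 222, 216, 219, 217, 213, 207, 211, 208, 211, 206, 201, 205, 194, 209, 224, 228, 229, 130, 59, 65, 69, 73, 78, 78, 83, 78, 74, 78, 81, 85, 79, 75, 69, 74]
inc to c at tool z 0.10: [0.26673003 0.12381152 2.70737944]
scene rocker_mid 0.76 [ 0.5586 -0.1969  0.094 ]
scene green_tray_floor 0.85 [ 0.5531 -0.3668  0.014 ]
scene orange_tray_floor 0.91 [ 0.5739 -0.0241  0.014 ]
scene rocker_mid 0.77 [ 0.5649 -0.1924  0.094 ]
scene green_tray_floor 0.86 [ 0.5551 -0.371   0.014 ]
scene orange_tray_floor 0.68 [ 0.5681 -0.0341  0.014 ]
top rocker_mid 0.75 [ 0.5754 -0.199   0.094 ]
top green_tray_floor 0.76 [ 0.5476 -0.3732  0.014 ]
top orange_tray_floor 0.83 [ 0.5689 -0.0293  0.014 ]
top rocker_mid 0.67 [ 0.5633 -0.1988  0.094 ]
top green_tray_floor 0.55 [ 0.5576 -0.3685  0.014 ]
top orange_tray_floor 0.69 [ 0.566  -0.0311  0.014 ]
```

Emit:
{"op": "play_rows", "data": {
  "increments": [
    [[0.17,0.08,0.8,0,0,0],[0,0,0.8,0,0,0],[0,0,0.8,0,0,0],[0,0,0.8,0,0,0],[0,0,0.8,0,0,0],[0,0,0.8,0,0,0],[0,0,0.5,0,0,0],[0,0,0.3,0,0,0],[0,0,0.2,0,0,0],[0,0,0.1,0,0,0],[0,0,0,0,0,0]]
  ]
}}

```text
t: 6.55
eef_pos: [0.4623, 0.3414, 0.0044]
orientation: [2.611, 1.746, 0.0]
wrist_force: [-0.6, -0.4, 0.4]
finger_gap: 0.0855
finger_force: 0.0
```

Emit:
{"op": "play_rows", "data": {
  "increments": [
    [[0,0,0,0,0,0],[0,0,0,0,0,0],[0,0,0,0,0,0],[0,0,0,0,0,0],[0,0,0,0,0,0],[0,0,0,0,0,0],[0,0,0,0,0,0],[0,0,0,0,0,0]]
  ],
  "gripper": 200,
  "force": 35
}}

```text
t: 7.55
eef_pos: [0.465, 0.3432, 0.0079]
orientation: [-2.611, -1.745, -0.01]
wrist_force: [-6.1, -4.1, 54.3]
finger_gap: 0.0191
finger_force: 27.3
```

The gap is 19 mm instead of 60, and there is a 54 N push upward, so this isn't the expected grasp. I look before going on.

```bash
python3 - <<'E'
from h import *
p=arm.capture("wrist");q=arm.capture("scene");print(arm.read_state()["wrist_force"])
cv2.imwrite("pics/w2.png",np.vstack([cv2.resize(p["image"],(480,300)),cv2.resize(q["image"][130:255,160:360],(480,300))]))
E
```

```text
[-5.86040267 -3.66265825 53.90829727]
```

View pics/w2.png

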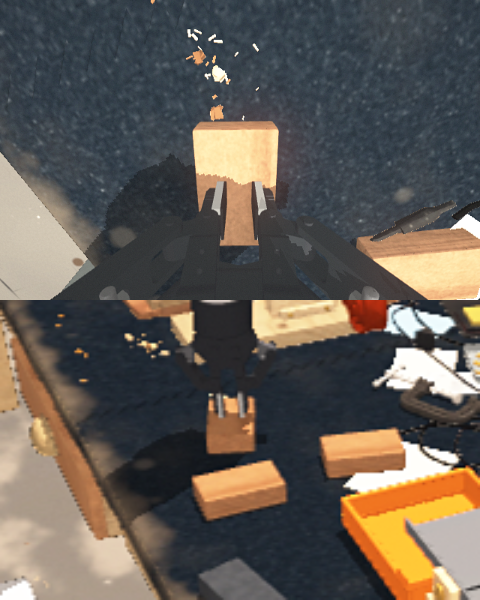

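The fingers are closed over the top face of the block, not around it. I raise while opening, then check the block and the true fingertip height.

Emit:
{"op": "play_rows", "data": {
  "increments": [
    [[0,0,-0.3,0,0,0],[0,0,-0.5,0,0,0],[0,0,-0.8,0,0,0],[0,0,-0.8,0,0,0],[0,0,-0.8,0,0,0],[0,0,-0.8,0,0,0],[0,0,0,0,0,0],[0,0,0,0,0,0]]
  ],
  "gripper": 0
}}

```text
t: 8.65
eef_pos: [0.462, 0.3413, 0.124]
orientation: [2.611, 1.746, -0.001]
wrist_force: [-0.4, -0.3, -0.2]
finger_gap: 0.0856
finger_force: 0.0
```

```bash
python3 - <<'E'
from h import *
M,s=pose();p=arm.capture("wrist");q=arm.capture("scene");T=M@np.array(p["tool_from_camera"])
print(s["eef_pos"],s["finger_gap"],s["wrist_force"]);print(np.array(p["tool_from_camera"]).round(3).tolist(),np.array(p["intrinsics"]).round(1).tolist())
for r in arm.landmark_of(p,"block_center"): u,v=np.array(r["centre"])*[640,400];print(r["score"],u,v,onz(p,u,v,.014,T))
K=np.array(p["intrinsics"]);C=np.linalg.inv(np.array(p["tool_from_camera"]))
for X in ([0,.0427,-.013],[0,-.0427,-.013],[0,0,0],[0,.0427,-.032]):
    w=K@(C[:3,:3]@X+C[:3,3]);print(X,w[:2]/w[2])
cv2.imwrite("pics/w3.png",np.vstack([cv2.resize(p["image"],(560,350)),cv2.resize(q["image"][150:240,200:350],(400,240)).__class__(0) if 0 else cv2.copyMakeBorder(cv2.resize(q["image"][150:240,200:350],(400,240)),0,0,0,160,0)]))
E
```

```text
[0.4619539  0.34125262 0.12397284] 0.0855803806568986 [-0.3820524  -0.29324462 -0.21525915]
[[0.001, -0.945, -0.327, 0.085], [1.0, 0.001, 0.0, 0.0], [0.0, -0.327, 0.945, -0.163], [0.0, 0.0, 0.0, 1.0]] [[287.6, 0.0, 318.5], [0.0, 287.6, 196.7], [0.0, 0.0, 1.0]]
0.88 477.504 266.12 [0.5889297  0.19195703 0.014     ]
0.85 331.2 314.0 [0.41719826 0.19291508 0.014     ]
0.55 317.12 188.6 [0.46071287 0.34095744 0.014     ]
[0, 0.0427, -0.013] [390.50569354 250.25641499]
[0, -0.0427, -0.013] [245.31885843 250.15706746]
[0, 0, 0] [317.95344802 239.8517107 ]
[0, 0.0427, -0.032] [399.05975652 268.42224565]
```

View pics/w3.png

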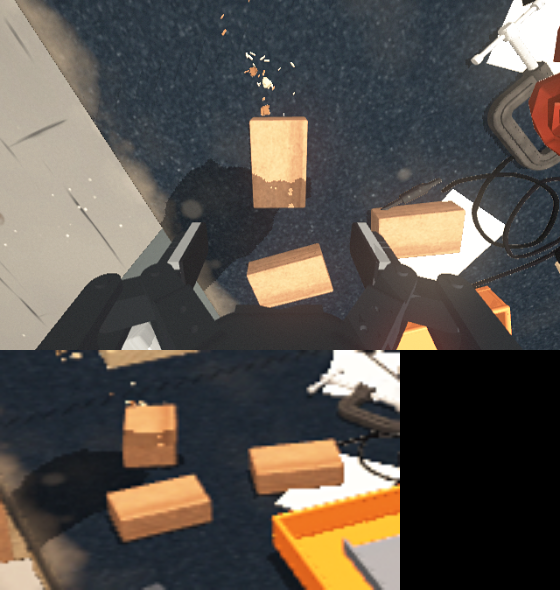

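The block is undisturbed. The fingertips sit about 20 mm farther back than the nominal TCP, which explains the closing over the top. I'll close to about 70 mm, descend beside the block, and use force to find the bench.

Emit:
{"op": "play_rows", "data": {
  "increments": [
    [[0,0,0.8,0,0,0],[0,0,0.8,0,0,0],[0,0,0.8,0,0,0],[0,0,0.6,0,0,0],[0,0,0,0,0,0],[0,0,0,0,0,0]]
  ],
  "gripper": 40
}}

```text
t: 9.55
eef_pos: [0.4626, 0.3415, 0.0348]
orientation: [2.612, 1.746, 0.001]
wrist_force: [-0.3, -0.4, -0.4]
finger_gap: 0.0723
finger_force: 0.0
```

```bash
python3 - <<'E'
from h import *
q=arm.capture("scene")
f=lambda x,y:(200+x/2.667,150+(y-350)/2.667)
for n,a,b in (("target",(125,437),(125,466)),("targetR",(177,437),(177,466)),("low",(117,512),(122,540)),("lowR",(210,500),(212,523))):
    g=onz(q,*f(*b),0);o,d=ray(q,*f(*a));t=np.linalg.norm(g[:2]-o[:2])/np.linalg.norm(d[:2]);print(n,g.round(3),"h",(o+t*d)[2].round(4))
M,s=pose();print(s["eef_pos"],s["finger_gap"])
E
```

```text
target [0.419 0.31  0.   ] h 0.0387
targetR [0.473 0.282 0.   ] h 0.0388
low [0.365 0.168 0.   ] h 0.0361
lowR [0.462 0.154 0.   ] h 0.0298
[0.46273015 0.34161033 0.03499453] 0.07167432231637694
```

Emit:
{"op": "play_rows", "data": {
  "increments": [
    [[0,0,0.5,0,0,0],[0,0,0.4,0,0,0],[0,0,0.1,0,0,0],[0,0,0,0,0,0]]
  ]
}}

```text
t: 10.1
eef_pos: [0.4622, 0.3412, 0.0039]
orientation: [2.611, 1.746, -0.001]
wrist_force: [-0.0, 0.0, 0.9]
finger_gap: 0.072
finger_force: 0.0
```

Emit:
{"op": "play_rows", "data": {
  "increments": [
    [[0,0,0.1,0,0,0],[0,0,0.05,0,0,0]]
  ]
}}

```text
t: 10.35
eef_pos: [0.4623, 0.3414, -0.0003]
orientation: [2.611, 1.746, 0.0]
wrist_force: [-0.2, -0.0, 1.1]
finger_gap: 0.0723
finger_force: 0.0
```

Emit:
{"op": "play_rows", "data": {
  "increments": [
    [[0,0,0.1,0,0,0],[0,0,0.05,0,0,0]]
  ]
}}

```text
t: 10.6
eef_pos: [0.4622, 0.3414, -0.005]
orientation: [2.611, 1.746, -0.0]
wrist_force: [0.6, -0.2, -0.3]
finger_gap: 0.0721
finger_force: 0.0
```

Emit:
{"op": "play_rows", "data": {
  "increments": [
    [[0,0,0.05,0,0,0],[0,0,0.05,0,0,0]]
  ]
}}

```text
t: 10.85
eef_pos: [0.4623, 0.3414, -0.0079]
orientation: [2.611, 1.746, 0.0]
wrist_force: [-0.5, -0.2, -0.6]
finger_gap: 0.0721
finger_force: 0.0
```

Emit:
{"op": "play_rows", "data": {
  "increments": [
    [[0,0,0.05,0,0,0],[0,0,0,0,0,0]]
  ]
}}

```text
t: 11.1
eef_pos: [0.4622, 0.3413, -0.0094]
orientation: [2.611, 1.746, -0.0]
wrist_force: [1.1, -0.1, 0.3]
finger_gap: 0.0721
finger_force: 0.0
```

Emit:
{"op": "play_rows", "data": {
  "increments": [
    [[0,0,0.05,0,0,0],[0,0,0,0,0,0]]
  ]
}}

```text
t: 11.35
eef_pos: [0.4622, 0.3413, -0.0109]
orientation: [2.611, 1.746, -0.0]
wrist_force: [0.5, 0.4, 0.6]
finger_gap: 0.0725
finger_force: 0.0
```

Emit:
{"op": "play_rows", "data": {
  "increments": [
    [[0,0,0.07,0,0,0],[0,0,0,0,0,0]]
  ]
}}

```text
t: 11.6
eef_pos: [0.4621, 0.3413, -0.0131]
orientation: [2.611, 1.746, -0.001]
wrist_force: [-1.4, -0.0, -0.0]
finger_gap: 0.072
finger_force: 0.0
```

Emit:
{"op": "play_rows", "data": {
  "increments": [
    [[0,0,0.07,0,0,0],[0,0,0,0,0,0]]
  ]
}}

```text
t: 11.85
eef_pos: [0.4622, 0.3413, -0.0152]
orientation: [2.611, 1.746, -0.0]
wrist_force: [0.2, -0.5, -0.7]
finger_gap: 0.0721
finger_force: 0.0
```

Emit:
{"op": "play_rows", "data": {
  "increments": [
    [[0,0,0.07,0,0,0],[0,0,0.07,0,0,0],[0,0,0,0,0,0]]
  ]
}}

```text
t: 12.22
eef_pos: [0.4622, 0.3413, -0.0194]
orientation: [2.611, 1.746, -0.001]
wrist_force: [0.3, -0.7, 0.6]
finger_gap: 0.0722
finger_force: 0.0
```

Emit:
{"op": "play_rows", "data": {
  "increments": [
    [[0,0,0.06,0,0,0],[0,0,0,0,0,0]]
  ]
}}

```text
t: 12.48
eef_pos: [0.4622, 0.3413, -0.0211]
orientation: [2.612, 1.746, -0.0]
wrist_force: [-0.2, -0.2, -0.1]
finger_gap: 0.0716
finger_force: 0.0
```

Emit:
{"op": "play_rows", "data": {
  "increments": [
    [[0,0,0,0,0,0],[0,0,0,0,0,0],[0,0,0,0,0,0],[0,0,0,0,0,0],[0,0,0,0,0,0]]
  ],
  "gripper": 95,
  "force": 30
}}

```text
t: 13.1
eef_pos: [0.4623, 0.3414, -0.0209]
orientation: [2.612, 1.746, 0.0]
wrist_force: [-2.3, -0.9, 5.6]
finger_gap: 0.0592
finger_force: 33.3
```

Gripped at a 59 mm gap. I lift now and turn toward the rocker's axis.

Emit:
{"op": "play_rows", "data": {
  "increments": [
    [[0,0,-0.3,0,0,0],[0,0,-0.7,0,0,0],[0,0,-0.9,0,0,0],[0,0,-0.9,0,0,0],[0,0,-0.9,0,0,0],[0,0,-0.9,0,0,-0.5],[0,0,-0.9,0,0,-0.5],[0,0,-0.2,0,0,-0.5],[0,0,0,0,0,-0.5],[0,0,0,0,0,-0.45],[0,0,0,0,0,0]]
  ]
}}

```text
t: 14.48
eef_pos: [0.4624, 0.3413, 0.1512]
orientation: [2.277, 2.165, 0.002]
wrist_force: [0.4, 0.0, -0.6]
finger_gap: 0.0598
finger_force: 32.9
```

```bash
python3 - <<'E'
from h import *
M,s=pose();print(s["t"],M[:3].round(4).tolist(),s["finger_gap"],s["finger_force"],s["wrist_force"])
print(inc(M,[.558,-.259,.15]))
p=arm.capture("wrist");cv2.imwrite("pics/w4.png",p["image"])
for r in arm.landmark_of(p,"block_center"): print(r["score"],np.array(r["centre"])*[640,400])
C=np.linalg.inv(np.array(p["tool_from_camera"]));K=np.array(p["intrinsics"])
for x in (.05,0,-.05):
  w=K@(C[:3,:3]@np.array([x,0,-.03+.0])+C[:3,3]);print(x,w[:2]/w[2])
E
```

```text
14.475 [[0.0505, 0.9987, 0.0007, 0.4624], [0.9987, -0.0505, 0.0006, 0.3413], [0.0007, 0.0007, -1.0, 0.1512]] 0.05975400456997974 32.911121249198914 [ 0.43743347  0.04460248 -0.61916119]
[-19.82247572   4.19330099   0.02939014]
0.69 [318.272 272.68 ]
0.65 [424.192 286.28 ]
0.05 [317.54070411 174.95718097]
0 [317.56743961 266.06509524]
-0.05 [317.58901685 339.59495111]
```

View pics/w4.png

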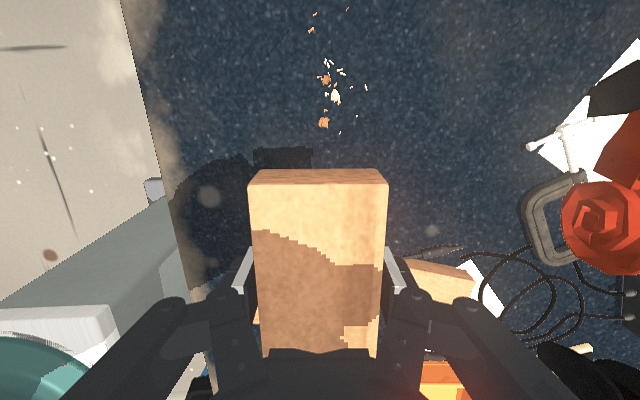

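The block is held squarely, centred on the tool (top far edge at row 183, columns 248–388). I carry it over the green half.

Emit:
{"op": "play_rows", "data": {
  "increments": [
    [[-0.95,0.2,0,0,0,0],[-1,0.21,0,0,0,0],[-1,0.21,0,0,0,0],[-1,0.21,0,0,0,0],[-1,0.21,0,0,0,0],[-1,0.21,0,0,0,0],[-1,0.21,0,0,0,0],[-1,0.21,0,0,0,0],[-1,0.21,0,0,0,0],[-1,0.21,0,0,0,0],[-1,0.21,0,0,0,0],[-1,0.21,0,0,0,0],[-1,0.21,0,0,0,0],[-1,0.21,0,0,0,0],[-1,0.21,0,0,0,0],[-1,0.21,0,0,0,0],[-1,0.21,0,0,0,0],[-1,0.21,0,0,0,0],[-0.6,0.21,0,0,0,0],[-0.3,0.2,0,0,0,0]]
  ]
}}

```text
t: 17.08
eef_pos: [0.5595, -0.2303, 0.1501]
orientation: [2.277, 2.164, -0.0]
wrist_force: [0.3, -0.3, -1.5]
finger_gap: 0.0594
finger_force: 32.9
```

Emit:
{"op": "play_rows", "data": {
  "increments": [
    [[0,0,0,0,0,0],[0,0,0,0,0,0]]
  ]
}}

```text
t: 17.32
eef_pos: [0.5594, -0.2286, 0.15]
orientation: [-2.275, -2.166, -0.0]
wrist_force: [0.0, -0.2, -1.5]
finger_gap: 0.0593
finger_force: 32.9
```

```bash
python3 - <<'E'
from h import *
M,s=pose();p=arm.capture("wrist");T=M@np.array(p["tool_from_camera"])
print(s["t"],M[:3].round(4).tolist(),s["finger_gap"],s["finger_force"],s["wrist_force"])
print(inc(M,[.558,-.259,.09]))
for w,z in (("rocker_mid",.094),("orange_tray_floor",.014),("green_tray_floor",.014)):
  for r in arm.landmark_of(p,w)[:2]:
    u,v=np.array(r["centre"])*[640,400];print(w,r["score"],u,v,onz(p,u,v,z,T).round(4))
cv2.imwrite("pics/w5.png",p["image"])
E
```

```text
17.325 [[0.0489, 0.9988, -0.0002, 0.5594], [0.9988, -0.0489, 0.0005, -0.2286], [0.0005, -0.0002, -1.0, 0.15]] 0.059298010804378375 32.93391823768616 [ 0.01814006 -0.23613105 -1.45322627]
[-1.01631252  0.00417634  1.99793285]
rocker_mid 0.6 322.11199999999997 164.39999999999998 [ 0.5644 -0.193   0.094 ]
```

View pics/w5.png

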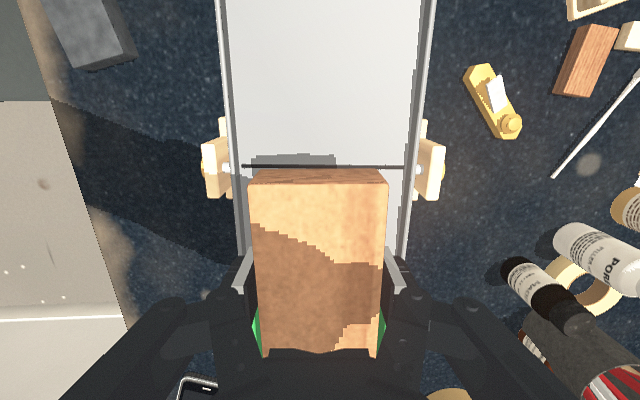

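The rocker is level and aligned with the tool; the pivot line is at row 166, columns 243–408, so its middle is about 5 mm to tool +y. I shift to put the block 60 mm beyond the line and go down to just above the surface.

Emit:
{"op": "play_rows", "data": {
  "increments": [
    [[-0.6,0.1,0,0,0,0],[-0.28,0.03,0.4,0,0,0],[0,0,0.7,0,0,0],[0,0,0.6,0,0,0],[0,0,0.4,0,0,0],[0,0,0.2,0,0,0],[0,0,0.05,0,0,0],[0,0,0,0,0,0],[0,0,0,0,0,0]]
  ]
}}

```text
t: 18.65
eef_pos: [0.5622, -0.2563, 0.08]
orientation: [2.275, 2.165, 0.001]
wrist_force: [-1.1, -0.5, -0.8]
finger_gap: 0.0593
finger_force: 33.0
```

```bash
python3 - <<'E'
from h import *
M,s=pose();p=arm.capture("wrist");T=M@np.array(p["tool_from_camera"]);print(s["t"],s["eef_pos"],s["wrist_force"])
def lips(im,row):
    g=cv2.Sobel(cv2.GaussianBlur(cv2.cvtColor(im,cv2.COLOR_BGR2GRAY),(3,3),0).astype(float),-1,1,0)[row-2:row+3].mean(0)
    return 150+np.argmax(g[150:300]),360+np.argmin(g[360:500])
a=cv2.imread("pics/w5.png")
# outer lip edges: level rocker => width 0.138 at z=0.106
from types import SimpleNamespace
T5=T.copy();
M5=np.array([[.0489,.9988,-.0002,.5594],[.9988,-.0489,.0005,-.2286],[.0005,-.0002,-1,.15],[0,0,0,1]]);T5=M5@np.array(p["tool_from_camera"])
for n,im,TT in (("before",a,T5),("now",p["image"],T)):
    for row in (10,30,60,90):
        l,r=lips(im,row);A=onz(p,l,row,.106,TT);B=onz(p,r,row,.106,TT);print(n,row,l,r,np.linalg.norm(A-B).round(4),"y",((A+B)/2).round(3)[:2])
E
```

```text
18.65 [ 0.56215263 -0.25628745  0.08002138] [-1.07426689 -0.50352274 -0.81361484]
before 10 215 435 0.1366 y [ 0.571 -0.093]
before 30 217 433 0.1368 y [ 0.57  -0.104]
before 60 220 429 0.1365 y [ 0.569 -0.121]
before 90 223 425 0.1361 y [ 0.568 -0.139]
now 10 151 483 0.1362 y [ 0.568 -0.138]
now 30 154 480 0.1365 y [ 0.567 -0.145]
now 60 158 475 0.1368 y [ 0.567 -0.156]
now 90 163 470 0.1367 y [ 0.566 -0.168]
```

The lip test works: the rocker is still level and centred. Last few millimetres now.

Emit:
{"op": "play_rows", "data": {
  "increments": [
    [[0,0,0.1,0,0,0],[0,0,0.08,0,0,0],[0,0,0,0,0,0],[0,0,0,0,0,0]]
  ]
}}

```text
t: 19.2
eef_pos: [0.5619, -0.2563, 0.0741]
orientation: [2.276, 2.165, -0.0]
wrist_force: [-0.2, 0.0, -2.4]
finger_gap: 0.0599
finger_force: 33.0
```

```bash
cat > lip.py <<'E'
from h import *
M,s=pose();p=arm.capture("wrist");T=M@np.array(p["tool_from_camera"]);print(s["t"],s["eef_pos"],s["wrist_force"])
g0=cv2.Sobel(cv2.GaussianBlur(cv2.cvtColor(p["image"],cv2.COLOR_BGR2GRAY),(3,3),0).astype(float),-1,1,0)
for row in (10,30,60,90):
    g=g0[row-2:row+3].mean(0);l,r=100+np.argmax(g[100:300]),360+np.argmin(g[360:540])
    print(row,l,r,np.linalg.norm(onz(p,l,row,.106,T)-onz(p,r,row,.106,T)).round(4))
E
python3 lip.py
```

```text
19.2 [ 0.56187407 -0.25626579  0.07412332] [-0.23467647  0.01688974 -2.35643846]
10 144 491 0.1363
30 147 488 0.1366
60 152 483 0.1367
90 157 477 0.1364
```

Still level, about 1 mm to go. I settle it and open.

Emit:
{"op": "play_rows", "data": {
  "increments": [
    [[0,0,0.03,0,0,0],[0,0,0,0,0,0]]
  ]
}}

```text
t: 19.5
eef_pos: [0.5618, -0.2563, 0.0732]
orientation: [2.276, 2.165, -0.0]
wrist_force: [-0.4, -0.6, -1.7]
finger_gap: 0.0593
finger_force: 33.0
```

Emit:
{"op": "play_rows", "data": {
  "increments": [
    [[0,0,0,0,0,0],[0,0,0,0,0,0],[0,0,0,0,0,0],[0,0,0,0,0,0],[0,0,0,0,0,0],[0,0,0,0,0,0]]
  ],
  "gripper": 40
}}

```text
t: 20.25
eef_pos: [0.5619, -0.2563, 0.0733]
orientation: [2.276, 2.165, -0.0]
wrist_force: [-0.0, -0.3, 0.1]
finger_gap: 0.0718
finger_force: 0.0
```

Emit:
{"op": "play_rows", "data": {
  "increments": [
    [[0,0,-0.3,0,0,0],[0,0,-0.6,0,0,0],[0,0,-0.9,0,0,0],[0,0,-0.9,0,0,0],[0,0,-0.9,0,0,0],[0,0,-0.9,0,0,0],[0,0,-0.5,0,0,0],[0,0,0,0,0,0],[0,0,0,0,0,0],[0,0,0,0,0,0],[0,0,0,0,0,0],[0,0,0,0,0,0],[0,0,0,0,0,0],[0,0,0,0,0,0],[0,0,0,0,0,0],[0,0,0,0,0,0],[0,0,0,0,0,0],[0,0,0,0,0,0]]
  ]
}}

```text
t: 22.5
eef_pos: [0.5619, -0.2562, 0.2233]
orientation: [2.276, 2.165, -0.0]
wrist_force: [0.2, -0.2, 0.5]
finger_gap: 0.0721
finger_force: 0.0
```

```bash
python3 lip.py; python3 - <<'E'
from h import *
M,s=pose();p=arm.capture("wrist");T=M@np.array(p["tool_from_camera"]);q=arm.capture("scene")
for pp,TT in ((p,T),(q,None)):
  for r in arm.landmark_of(pp,"block_center"):
    u,v=np.array(r["centre"])*[640,400];print(r["score"],u,v,onz(pp,u,v,.028,TT).round(3))
E
```

```text
22.5 [ 0.56188174 -0.25621916  0.22325079] [ 0.23162925 -0.15589166  0.54459773]
10 237 400 0.137
30 238 398 0.1372
60 239 466 0.2007
90 235 401 0.1515
0.6 317.376 258.12 [ 0.554 -0.387  0.028]
0.93 420.41600000000005 318.68 [ 0.557 -0.382  0.028]
0.89 307.904 190.79999999999998 [0.574 0.194 0.028]
0.78 261.312 210.08 [0.411 0.161 0.028]
```

The block is in the green tray (wrist and scene agree at about (0.555, −0.385), at lying-flat height). I wait for the rocker to swing back, then check it.

Emit:
{"op": "play_rows", "data": {
  "increments": [
    [[0.5,0,-0.5,0,0,0],[0.8,0,0,0,0,0],[0.8,0,0,0,0,0],[0,0,0,0,0,0],[0,0,0,0,0,0],[0,0,0,0,0,0],[0,0,0,0,0,0],[0,0,0,0,0,0],[0,0,0,0,0,0],[0,0,0,0,0,0],[0,0,0,0,0,0],[0,0,0,0,0,0],[0,0,0,0,0,0],[0,0,0,0,0,0],[0,0,0,0,0,0],[0,0,0,0,0,0]]
  ]
}}

```text
t: 24.75
eef_pos: [0.565, -0.1933, 0.2382]
orientation: [2.276, 2.165, -0.0]
wrist_force: [-0.9, 0.3, -0.4]
finger_gap: 0.0722
finger_force: 0.0
```

```bash
python3 - <<'E'
from h import *
M,s=pose();p=arm.capture("wrist");T=M@np.array(p["tool_from_camera"]);q=arm.capture("scene");print(s["t"],s["eef_pos"])
for r in arm.landmark_of(q,"block_center")[:1]:
    u,v=np.array(r["centre"])*[640,400];print(r["score"],onz(q,u,v,.028).round(3))
a=cv2.imread("pics/scene0.png")
d=cv2.absdiff(a,q["image"]).max(2)
w=d[205:280,325:432];print("rocker area diff from start: mean",w.mean(),"share>40",(w>40).mean())
g0=cv2.Sobel(cv2.GaussianBlur(cv2.cvtColor(p["image"],cv2.COLOR_BGR2GRAY),(3,3),0).astype(float),-1,1,0)
for row in range(60,260,20):
    g=g0[row-2:row+3].mean(0);l,r=200+np.argmax(g[200:300]),350+np.argmin(g[350:440])
    A=onz(p,l,row,.106,T);B=onz(p,r,row,.106,T);print(row,l,r,np.linalg.norm(A-B).round(4),A[1].round(3))
E
```

```text
24.75 [ 0.56500887 -0.19330598  0.23823064]
0.93 [0.576 0.178 0.028]
rocker area diff from start: mean 16.85271028037383 share>40 0.09794392523364485
60 245 392 0.1369 -0.072
80 247 391 0.137 -0.09
100 248 389 0.137 -0.108
120 246 390 0.143 -0.126
140 247 388 0.1432 -0.146
160 258 377 0.1236 -0.167
180 234 401 0.1776 -0.187
200 238 397 0.1731 -0.21
220 291 379 0.0982 -0.236
240 258 377 0.1362 -0.259
```

```bash
python3 - <<'E'
from h import *
ok=False
for c in ("scene","top"):
  q=arm.capture(c)
  for r in arm.landmark_of(q,"block_center"):
    P=onz(q,*(np.array(r["centre"])*[640,400]),.028);print(c,round(r["score"],2),P.round(3));ok|=abs(P[0]-.553)<.06 and abs(P[1]+.37)<.06
print(ok)
if ok: print(arm.job_done())
E
```

```text
scene 0.98 [ 0.554 -0.385  0.028]
scene 0.94 [0.569 0.169 0.028]
scene 0.72 [0.415 0.166 0.028]
top 0.89 [0.407 0.186 0.028]
top 0.74 [0.577 0.185 0.028]
True
the job is handed in; nothing more can be done
None
```

I set the rosewood block on the green half of the rocker and let go. It slid into the green tray, the rocker swung back level, and I handed the job in at about 25 s. My first grasp closed on top of the block and had to be redone. A fourth look-alike lay further left, but at about 1.06 m it was out of reach, so I took the leftmost reachable block.

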